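Park the long soldering brick in the bay behind the third-hand post

TASK

Two rings are laid out for soldering on the long firebrick, so push the brick across the bench into the soldering bay: angle its left end in behind the third-hand post, then swing the right end in past the end stop, until the whole brick is home along the heat shield between the two end stops. Only push and slide it flat on the bench, never straddle it with the gripper to take hold of it and never lift it; keep both rings on it and leave the other things on the bench where they are.

Things in the scene. Friction and masses are not known exactly. Their poses are not given: they have to be found in the camera images.
- brick: pale soldering firebrick, a loose plain slab 66 x 285 x 27 mm (x across, y along, z up), 0.4 to 0.75 kg. Origin at the centre of its underside, which is on the bench (z = 0); its y axis points to its left end (roughly to the robot's left). It slides on the wood at roughly 2 to 6 N
- brick_left (a point): centre of the brick's left end face (66 mm wide, 27 mm high), 142.5 mm along +y from the brick's origin and 13.5 mm above its underside
- brick_right (a point): centre of the brick's right end face, 142.5 mm along -y from the brick's origin and 13.5 mm above its underside
- bay: soldering bay fixed to the bench: upright steel heat shield 58 mm high along the back, two end stops, no floor (the brick slides on the bench). Origin on the bench at the middle of the shield's inner face; x points through the shield, away from the robot, y along it to the left. When home the brick lies along the shield, its origin near x = -33 mm, y within 10 mm of 0
- stop_left (a point): front tip of the bay's left end stop, on its inner face, 10 mm above the bench. The end stops are steel strips 4 mm thick and 20 mm high, reaching 71 mm out from the shield, with an 18 mm wide low foot on the outer side; their inner faces stand 306 mm apart (153 mm either side of the bay's origin)
- stop_right (a point): front tip of the bay's right end stop, on its inner face, 10 mm above the bench
- post: third-hand stand fixed in front of the bay's open left part: collar 24 mm across, 30 mm high, above it a 10 mm rod to 128 mm; tweezers parked 106 to 115 mm up point away over the bay. Origin on the bench at its axis; in the bay's frame x = -92, y = +105 to +120 mm: 80 mm free between collar and shield for the 66 mm wide brick; from collar to right stop is less than the brick's length
- ring_a: gold ring blank, 20 mm in diameter, 8 mm high, lying flat and loose on the brick's top. Origin at the centre of its underside
- ring_b: gold ring blank, 22 mm in diameter, 8 mm high, lying flat and loose on the brick's top. Origin at the centre of its underside
- bench_block: grey steel bench block 70 x 102 x 18 mm on the bench right of the bay, to be left alone. Origin under its centre. Farther right, outside the work, a tall bench lamp stands near where the arm may start: draw the arm in before turning past it
- mandrel: tapered steel ring mandrel, 213 mm long, 22 mm high, lying near the bench's left edge, roughly pointing away from the robot, to be left alone. Origin under its centre, y axis along it
- tin_box: small dark box 40 x 54 x 24 mm near the bench's front left, to be left alone. Origin under its centre

How it is judged:
On the way:
1. the brick's left end is in behind the post (past the post's axis, on the shield's side of it) while the brick still stands at an angle to the shield (y of brick_left in the frame of post above 0 m and x of brick_left in the frame of post above 0.03 m and angle between the y axis of brick and the y axis of bay, either way round above 0.06 rad), for 0.05 s.
At the end, for the whole second after the job is handed in: The brick lies flat and at rest on the bench in the bay between the two end stops, with no more than 6 mm between its back face and the heat shield at either end, and both rings lie on its top (x of each of brick_left, brick_right in the frame of bay above -0.039 m and y of brick in the frame of bay between -0.015 and 0.015 m and height (world z) of brick below 0.003 m and angle between brick's own z axis and vertical below 0.03 rad and linear speed of brick below 0.01 m/s and x of ring_a in the frame of brick between -0.033 and 0.033 m and y of ring_a in the frame of brick between -0.1425 and 0.1425 m and z of ring_a in the frame of brick between 0.022 and 0.035 m and x of ring_b in the frame of brick between -0.033 and 0.033 m and y of ring_b in the frame of brick between -0.1425 and 0.1425 m and z of ring_b in the frame of brick between 0.022 and 0.035 m); the robot touches nothing.
It fails at once if the brick is lifted or tipped (more than 8 mm off the bench, or 0.1 rad) (height (world z) of brick above 0.008 m or angle between brick's own z axis and vertical above 0.1 rad).
It fails at once if the gripper straddles the brick to take hold of it (the point between the finger pads is inside the brick's outline, less than 40 mm above its underside) (x of the grasp point in the frame of brick between -0.031 and 0.031 m and y of the grasp point in the frame of brick between -0.1405 and 0.1405 m and z of the grasp point in the frame of brick below 0.04 m).
It fails at once if a ring comes off the brick's top (not (x of ring_a in the frame of brick between -0.033 and 0.033 m and y of ring_a in the frame of brick between -0.1425 and 0.1425 m and z of ring_a in the frame of brick between 0.022 and 0.035 m and x of ring_b in the frame of brick between -0.033 and 0.033 m and y of ring_b in the frame of brick between -0.1425 and 0.1425 m and z of ring_b in the frame of brick between 0.022 and 0.035 m)).
It fails at once if another thing on the bench is shifted by more than 15 mm (distance of any of bench_block, mandrel, tin_box from where it was at the start of the episode above 0.015 m).
It also fails if it takes over 72 s, if anything falls off the work surface, if the arm or the gripper's body presses on something with over 40 N, if the wrist force passes 120 N, or if a joint passes its speed limit or range.

ROBOT

A 6-joint arm with a two-finger parallel gripper is mounted at the origin on a cart in front of the work surface, level with it; the furniture and walls round the work are solid. World frame = base frame: x ahead of the robot, y to its left, z up, the work surface at z = 0. Lengths are in m, angles in rad, forces in N, time in s.
With the tool pointing down it reaches from about 0.25 to 0.725 m from the base axis. Payload 9.7 kg.
Tool frame: the origin (TCP) lies where the fingers leave the gripper's body, on its centre line; the fingertips stand 73 mm ahead of it and the grasp point (between the pads) lies 54 mm ahead of it (r.grasp_offset is the distance from the TCP to the grasp point, in m); z points along the fingers, y is the line along which they close (so a half turn about z gives the same grasp; the last joint's range is limited). The gripper opens to 85 mm and grips with 20 to 120 N. Pads are 22 mm wide; open, the fingers measure 114 mm over their backs; the gripper's body (76 mm by 85 mm) begins 54 mm behind the grasp point. The pads swing forward as they close: fully open they stand 13 mm farther back than shut.
Start: joints at [-1.173, 0.087, 0.176, 1.66, 0, 1.571], TCP at [0.213, -0.507, 0.304] pointing down, gripper open.
Joint ranges: [-3.13, 3.13], [-0.85, 1.81], [-1.15, 1.24], [-2.2, 2.28], [-1.44, 1.52], [-3.14, 3.14]. Speed limits (rad/s): [2.22, 2.22, 2.57, 3.14, 3.14, 3.14].

INTERFACE

Orientations are given as a unit quaternion [w, x, y, z].
In Python, from bench import r gives the robot as it stands.
- The arm moves only by the tool send_rows, never from a script. Its argument "series" is a list of rows, each a list of 7 numbers: the shift along the tool's x, y, z scaled (see below), then the turn, a rotation vector about the tool's x, y, z scaled (see below), then the closure, from -1 (fully open) to 1 (shut). In form: [[tx, ty, tz, ax, ay, az, jaw], ...]. A call has 1 to 20 rows; each row shifts and turns the commanded pose from where the row before left it, along the tool's axes as they then stand; what a row does not reach is not made up. The controller multiplies each number of a shift by 0.025 m and each number of a turn by 0.1 rad. A row lasts 1/10 s, in which the tool goes at most 50 mm and 8.59 degrees, less where a joint would pass 70% of its speed; a pose out of reach is approached as far as the arm can. A call with a number of a shift or a turn outside -1 to 1 is refused whole. A call with a gripper value outside its range is refused whole. The fingers move at their own pace and stop on an object; the grip force is fixed at half the most. Time passes only in rows, so rows that do not move let the fingers close. It gives the time, the measured TCP pose, the force, the opening and the grip force at its end, in the units of the state.
- r.get_obs(): the state, without advancing time (a new reading comes with each control period).
- r.grab_frame(name): name is "scene" or "top" or "wrist"; returns a dict with "image" (420x560x3 uint8, red, green, blue), "K" (3x3 intrinsics, pixels), "k1" (the pictures are not rectified: a ray, as slopes to the right and down, at radius r is drawn at 1 + k1 r^2 times it, then the intrinsics apply), "view" (4x4, takes a point from world to camera coordinates). Camera axes: x right, y up, looking along -z (the intrinsics and any distortion apply to the point x, -y, -z); pixel columns grow to the right and rows downward; lengths in m; the calibration is good to about 2 mm. A picture is of the moment at which its call begins. There is no depth.
- r.sign_off(): hands the job in; it is judged then, once.
The state is a dict: "clock": time; "qpos": joint angles; "dq": joint speeds; "joint_efforts": joint torques, N m; "tcp_pos": TCP position; "ee_rot": TCP orientation; "wrist_force": force on the tool from outside, world axes, zero at the start; "torque": the same for the moment, N m; "grip_width": finger opening in m; "gripper_force": force on a finger pad.
Only numpy, scipy, OpenCV 4.12 (cv2) and the standard library are available. Lean on these libraries where they do the work, as an engineer would, in place of code of your own. Each camera call takes 0.05 s, during which the arm holds its last target. There are 200 camera calls.

## Working session

There is one attempt and no reset: what is moved stays moved. The work goes in short steps, Python scripts to look and compute and a tool call to move; the robot and the scene stay as the last step left them, time stands still between calls to the robot, and variables do not carry over. Pictures are saved under pics/ and viewed, at most 10 in all, crops included, and the job is handed in when it is done.

Besides the shell and the picture viewer there is one more tool, called after "Emit:" as a command line: name --pt "numbers of a row" for each row, then --argument value for the rest. send_rows: Moves the arm, as the interface text tells. Its arguments: {"type":"object","properties":{"series":{"type":"array","items":{"type":"array","items":{"type":"number"}}}},"required":["series"]}

```bash
ls; mkdir -p pics; cat > h.py <<'E'
import numpy as np, cv2
from bench import r
def grab(cam,name):
    f=r.grab_frame(cam); np.savez('pics/%s.npz'%name,**{k:f[k] for k in('image','K','k1','view')})
    cv2.imwrite('pics/%s.png'%name,f['image'][:,:,::-1]); return f
def load(name): return np.load('pics/%s.npz'%name)
def px2w(f,uv,z):
    K=f['K'];V=f['view'];k=float(f['k1']);d=np.array([k,0,0,0,0.])
    R=V[:3,:3];t=V[:3,3];c=-R.T@t;out=[]
    p=cv2.undistortPoints(np.array(uv,float).reshape(-1,1,2),K,d)[:,0]
    for a,b in p:
        ray=R.T@np.array([a,-b,-1]);s=(z-c[2])/ray[2];out.append(c+s*ray)
    return np.array(out)
def w2px(f,P):
    K=f['K'];V=f['view'];k=float(f['k1'])
    P=np.atleast_2d(P)@V[:3,:3].T+V[:3,3]; a=P[:,0]/-P[:,2]; b=-P[:,1]/-P[:,2]
    s=1+k*(a*a+b*b); return np.c_[K[0,0]*a*s+K[0,2],K[1,1]*b*s+K[1,2]]
E
python3 - <<'E'
from h import *
a=grab('top','top0');b=grab('scene','scene0')
cv2.imwrite('pics/top0x.png',cv2.resize(a['image'][:,:,::-1],(800,600),interpolation=cv2.INTER_CUBIC))
for f in(a,b):
    R=f['view'][:3,:3];print(-R.T@f['view'][:3,3],R[2],f['K'].round(1).tolist(),f['k1'])
o=r.get_obs();print(o)
E
```

```text
pics
[0.45337651 0.02660873 0.97582846] [-0.08797255 -0.02137923  0.99589345] [[390.3, 0.0, 280.8], [0.0, 390.3, 213.6], [0.0, 0.0, 1.0]] -0.0966820647580763
[0.22992941 0.47582123 0.70994462] [-0.38378681  0.51121017  0.76900705] [[379.2, 0.0, 272.1], [0.0, 379.2, 206.8], [0.0, 0.0, 1.0]] -0.04207626171267654
{'clock': 0.1, 'qpos': array([-1.17300155e+00,  8.74529666e-02,  1.75223828e-01,  1.65983871e+00,
        3.57764278e-05,  1.57076795e+00]), 'dq': array([-0.00123427, -0.00066286,  0.00138304,  0.00137411, -0.00020809,
        0.00222555]), 'joint_efforts': array([-6.97465953e-05, -5.21561229e+01,  4.65654159e+01,  1.59709062e-02,
       -2.21095782e-06,  1.27650999e-06]), 'tcp_pos': array([ 0.21302184, -0.50693838,  0.30323296]), 'ee_rot': array([-6.26762208e-04,  9.80282038e-01,  1.97602434e-01, -1.08074509e-04]), 'wrist_force': array([0.34915332, 0.35433801, 0.38379799]), 'torque': array([-0.03107334, -0.01394055,  0.00462253]), 'gripper_force': 0.0, 'grip_width': 0.08531187351180078}
```

View pics/top0x.png

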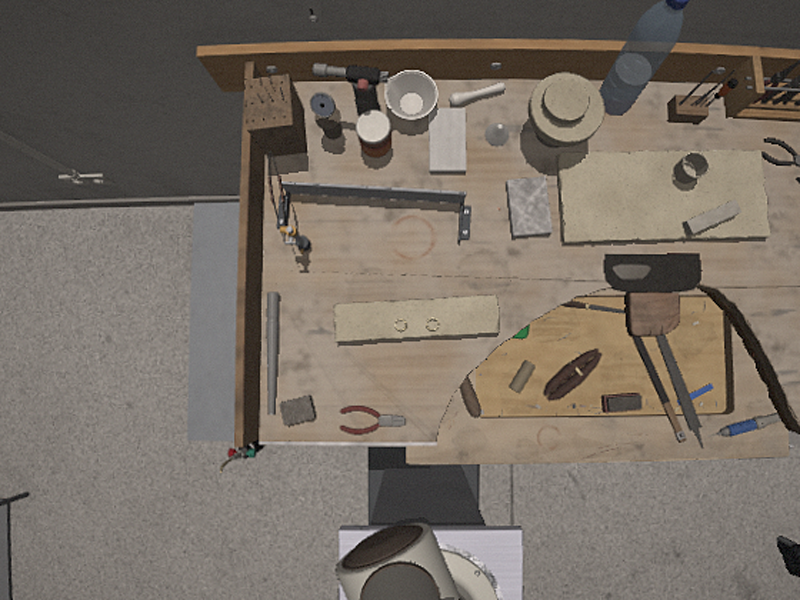

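View pics/scene0.png

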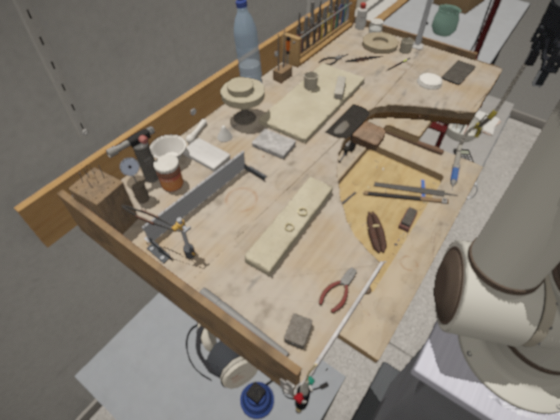

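The top view shows the brick at about (335–498, 295–342) in the 800-px image. The shield runs from (285,190) to (465,200), the right stop is at (463,225), the post is at about (303,243), and the bench block is at (528,207). I'll enlarge this area.

```bash
python3 - <<'E'
from h import *
f=load('top0');c=f['image'][115:255,170:370,::-1]
c=cv2.resize(c,None,fx=4,fy=4,interpolation=cv2.INTER_CUBIC);c=cv2.convertScaleAbs(c,alpha=1.4,beta=10);cv2.imwrite('pics/c0.png',c)
f=load('scene0');c=f['image'][130:290,130:340,::-1]
c=cv2.resize(c,None,fx=3.75,fy=3.75,interpolation=cv2.INTER_CUBIC);c=cv2.convertScaleAbs(c,alpha=1.4,beta=10);cv2.imwrite('pics/c1.png',c)
E
```

```text
(no output)
```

View pics/c0.png

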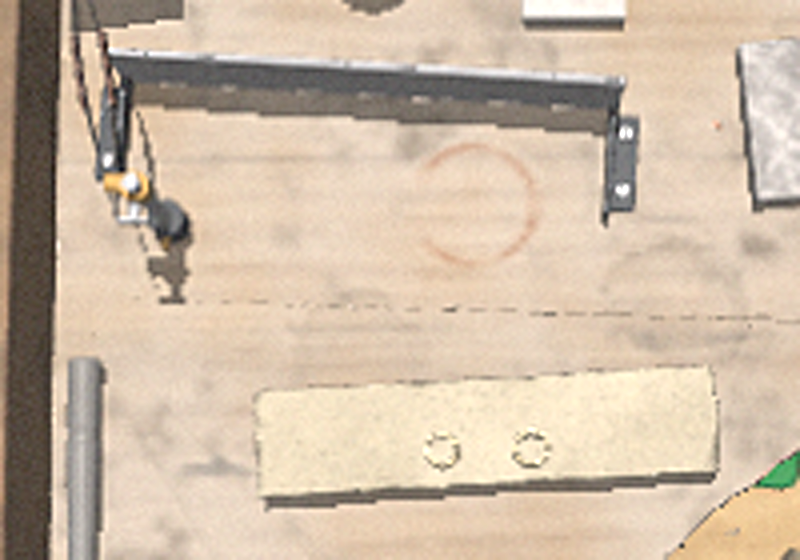

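View pics/c1.png

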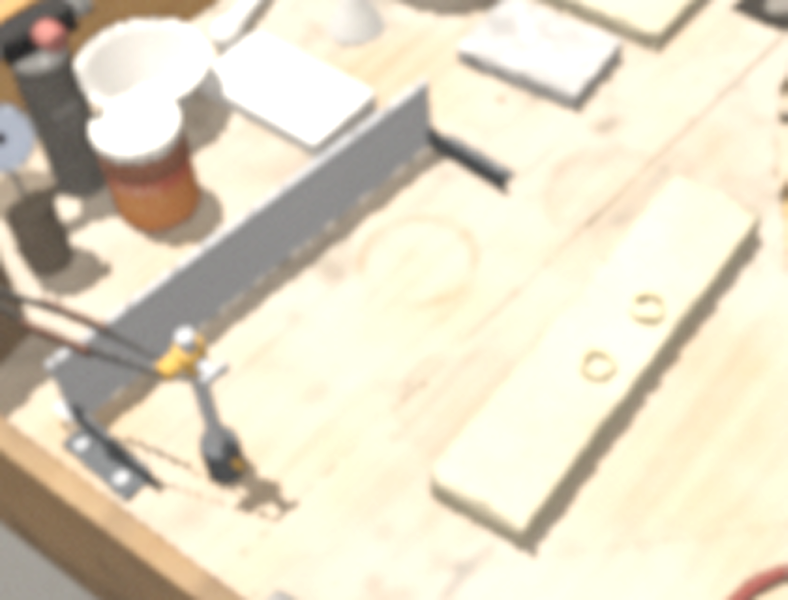

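```bash
cat > m.py <<'E'
from h import *
np.set_printoptions(precision=4,suppress=True)
T=load('top0');S=load('scene0')
def t(uv,z): return px2w(T,(np.array(uv,float)+.5)/4-.5+[170,115],z)[:,:2]
def s(uv,z): return px2w(S,(np.array(uv,float)+.5)/3.75-.5+[130,130],z)[:,:2]
E
python3 - <<'E'
from m import *
print('brick top corners T',t([(256,393),(712,367),(717,470),(267,497)],.027).tolist())
print('brick S',s([(433,480),(682,178),(755,222),(525,535)],.027).tolist())
print('rstop tip',t([(605,222)],.01),s([(508,182)],.015))
print('lstop tip',s([(157,487)],.01))
print('shield top',t([(112,62),(618,90)],.058),s([(62,372),(425,85)],.058))
print('shield bot',s([(90,425),(430,148)],0),t([(612,108)],0))
print('post collar',t([(173,218)],.03),s([(222,478)],0.0))
print('rings',t([(441,450),(531,449)],.035))
print('block',t([(738,48),(754,206)],.018))
E
```

```text
brick top corners T [[0.5395287668659181, 0.1626324654593185], [0.5543437528005793, -0.11635032091575034], [0.49143867758601406, -0.11834558318341654], [0.4758773563452635, 0.1553942634807006]]
brick S [[0.5340019998390295, 0.1676052628243559], [0.5486816961215952, -0.11428040337855705], [0.4888449171791911, -0.10870850870607507], [0.4711796752958006, 0.16524928281137313]]
rstop tip [[ 0.6479 -0.0535]] [[ 0.6476 -0.0519]]
lstop tip [[0.667  0.2582]]
shield top [[ 0.7399  0.2489]
 [ 0.7191 -0.0585]] [[ 0.7373  0.2515]
 [ 0.7225 -0.0589]]
shield bot [[ 0.7382  0.2485]
 [ 0.7215 -0.0574]] [[ 0.724  -0.0598]]
post collar [[0.6483 0.215 ]] [[0.6469 0.2279]]
rings [[ 0.5038  0.0491]
 [ 0.5042 -0.0052]]
block [[ 0.7578 -0.1385]
 [ 0.6561 -0.1459]]
```

Bay: origin ≈ (0.729, 0.096), yaw ≈ -0.057. Brick centre ≈ (0.513, 0.024), yaw ≈ +0.055. The post sits at bay y ≈ +0.115. I'll draw the arm in first, then swing to a point in front of the brick.

Emit:
send_rows --pt "0 -0.5 0 0 0 0 -1" --pt "0 -1 0 0 0 0 -1" --pt "0 -1 0 0 0 0 -1" --pt "0 -1 0 0 0 0 -1" --pt "0 -1 0 0 0 0 -1" --pt "0 -1 0 0 0 0 -1" --pt "0 -0.5 0 0 0 0 -1"

```text
clock: 0.8
tcp_pos: [0.1544, -0.3674, 0.304]
ee_rot: [0.0, 0.98, 0.198, 0.0]
wrist_force: [0.7, -1.2, -0.5]
grip_width: 0.0853
gripper_force: 0.0
```

Emit:
send_rows --pt "0.4 -0.3 0 0 0 0 -1" --pt "0.85 -0.57 0 0 0 0 -1" --pt "0.85 -0.57 0 0 0 0 -1" --pt "0.85 -0.57 0 0 0 0 -1" --pt "0.85 -0.57 0 0 0 0 -1" --pt "0.85 -0.57 0 0 0 0 -1" --pt "0.85 -0.57 0 0 0 0 -1" --pt "0.85 -0.57 0 0 0 0 -1" --pt "0.85 -0.57 0 0 0 0 -1" --pt "0.85 -0.57 0 0 0 0 -1" --pt "0.85 -0.57 0 0 0 0 -1" --pt "0.85 -0.57 0 0 0 0 -1" --pt "0.85 -0.57 0 0 0 0 -1" --pt "0.85 -0.57 0 0 0 0 -1" --pt "0.85 -0.57 0 0 0 0 -1" --pt "0.85 -0.57 0 0 0 0 -1" --pt "0.85 -0.57 0 0 0 0 -1" --pt "0.85 -0.57 0 0 0 0 -1" --pt "0.85 -0.57 0 0 0 0 -1" --pt "0.6 -0.4 0 0 0 0 -1"

```text
clock: 2.8
tcp_pos: [0.4257, 0.0437, 0.3034]
ee_rot: [-0.0, 0.98, 0.198, -0.0]
wrist_force: [-0.7, 0.2, -0.3]
grip_width: 0.0857
gripper_force: 0.0
```

Emit:
send_rows --pt "0 0 0 0 0 0.7 -1" --pt "0 0 0.3 0 0 0.7 -1" --pt "0 0 0.6 0 0 0.7 -1" --pt "0 0 0.8 0 0 0.7 -1" --pt "0 0 0.8 0 0 0.63 -1" --pt "0 0 0.5 0 0 0 -1" --pt "0 0 0 0 0 0 -1"

```text
clock: 3.5
tcp_pos: [0.425, 0.0307, 0.2272]
ee_rot: [-0.004, 0.999, 0.034, -0.002]
wrist_force: [0.7, -0.8, 0.5]
grip_width: 0.0853
gripper_force: 0.0
```

Emit:
send_rows --pt "0 -0.3 0.4 0 0 0.1 -1" --pt "0 -0.3 0.9 0 0 0 -1" --pt "0 0 1 0 0 0 -1" --pt "0 0 1 0 0 0 -1" --pt "0 0 1 0 0 0 -1" --pt "0 0 0.8 0 0 0 -1" --pt "0 0 0.5 0 0 0 -1" --pt "0 0 0.3 0 0 0 -1" --pt "0 0 0 0 0 0 -1"

```text
clock: 4.4
tcp_pos: [0.4249, 0.0347, 0.0813]
ee_rot: [-0.009, 0.999, 0.036, -0.001]
wrist_force: [0.1, 0.9, 0.3]
grip_width: 0.0856
gripper_force: 0.0
```

```bash
python3 - <<'E'
from h import *
a=grab('wrist','w1');b=grab('scene','s1');print(r.get_obs()['tcp_pos'],r.get_obs()['ee_rot'])
cv2.imwrite('pics/v1.png',np.hstack([cv2.resize(a['image'],(400,300)),cv2.resize(b['image'][100:340,90:410],(400,300))])[:,:,::-1])
E
```

```text
[0.42544373 0.03468984 0.08238086] [-8.77045031e-03  9.99300253e-01  3.63601717e-02  1.49776928e-04]
```

View pics/v1.png

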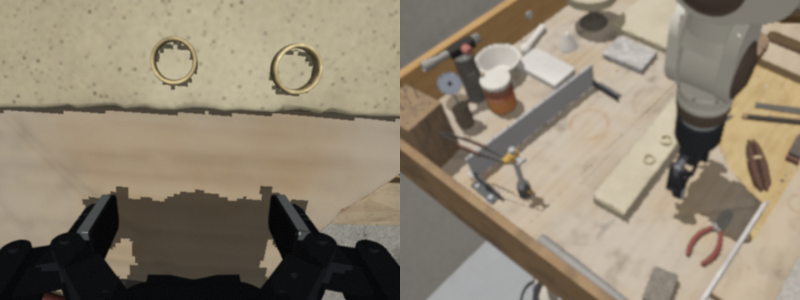

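The wrist view shows the brick's front edge parallel to the open fingers and about 40 mm ahead, with both rings well back on the top. I'll correct the small tilt, close up, and start the turning push.

Emit:
send_rows --pt "0 -0.3 0 -0.18 0 0.1 -1" --pt "0.2 -0.1 0.05 0 0 0.05 -1" --pt "0.3 0 0.05 0 0 0 -1" --pt "0.3 0 0 0 0 0 -1" --pt "0.3 0 0 0 0 0 -1" --pt "0.2 0 0 0 0 0 -1" --pt "0.1 0 0 0 0 0 -1" --pt "0.1 0 0 0 0 0 -1" --pt "0.1 0 0 0 0 0 -1" --pt "0.1 0 0 0 0 0 -1" --pt "0.1 0 0 0 0 0 -1"

```text
clock: 5.6
tcp_pos: [0.4699, 0.0355, 0.0791]
ee_rot: [-0.004, 0.999, 0.036, -0.001]
wrist_force: [-4.7, 0.3, 1.8]
grip_width: 0.0856
gripper_force: 2.3
```

Emit:
send_rows --pt "0.1 0 0 0 0 0.07 -1" --pt "0.15 0 0 0 0 0.11 -1" --pt "0.2 0 0 0 0 0.15 -1" --pt "0.2 0 0 0 0 0.15 -1" --pt "0.2 0 0 0 0 0.15 -1" --pt "0.2 0 0 0 0 0.15 -1" --pt "0.2 0 0 0 0 0.15 -1"

```text
clock: 6.3
tcp_pos: [0.5027, 0.0112, 0.0791]
ee_rot: [-0.013, 1.0, 0.006, -0.001]
wrist_force: [-2.6, 1.4, 0.7]
grip_width: 0.0859
gripper_force: 1.4
```

```bash
python3 - <<'E'
from h import *
o=r.get_obs();print({k:np.round(o[k],4) for k in o})
f=grab('top','t2');c=f['image'][115:255,170:370,::-1]
cv2.imwrite('pics/c2.png',cv2.convertScaleAbs(cv2.resize(c,None,fx=4,fy=4,interpolation=cv2.INTER_CUBIC),alpha=1.3,beta=5))
E
```

```text
{'clock': np.float64(6.3), 'qpos': array([ 0.011 ,  0.0091, -0.3416,  1.222 ,  0.0266,  3.1414]), 'dq': array([-0.0927,  0.1208,  0.1195,  0.003 ,  0.0282,  0.0002]), 'joint_efforts': array([ -0.4344, -47.0493,  46.0376,  -1.1428,  -0.5096,   0.1116]), 'tcp_pos': array([0.5027, 0.0112, 0.0791]), 'ee_rot': array([-0.0133,  0.9999,  0.0056, -0.001 ]), 'wrist_force': array([-2.6217,  1.4316,  0.7269]), 'torque': array([0.3093, 0.5145, 0.1425]), 'gripper_force': np.float64(1.4137), 'grip_width': np.float64(0.0859)}
```

View pics/c2.png

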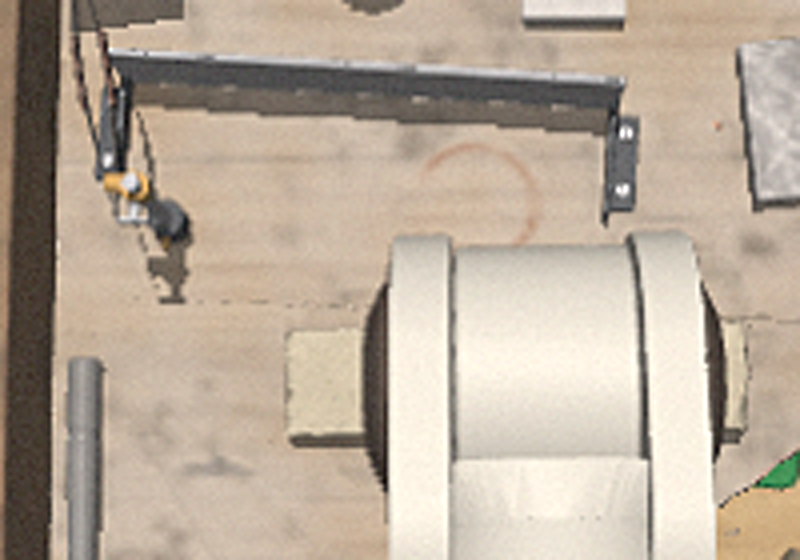

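q6 has run to its range end at 3.14, which caused the drift. I'll back off and use the half-turned tool, so q6 is near 0.2 and I push along -tool x.

Emit:
send_rows --pt "-0.5 0 0 0 0 -0.2 -1" --pt "-0.8 0 0 0 0 -0.5 -1" --pt "-0.5 0 -0.5 0 0 -0.8 -1" --pt "0 0 -0.8 0 0 -1 -1" --pt "0 0 -0.8 0 0 -1 -1" --pt "0 0 -0.5 0 0 -1 -1" --pt "0 0 0 0 0 -1 -1" --pt "0 0 0 0 0 -1 -1" --pt "0 0 0 0 0 -1 -1" --pt "0 0 0 0 0 -1 -1" --pt "0 0 0 0 0 -1 -1" --pt "0 0 0 0 0 -1 -1" --pt "0 0 0 0 0 -1 -1" --pt "0 0 0 0 0 -1 -1" --pt "0 0 0 0 0 -1 -1" --pt "0 0 0 0 0 -1 -1" --pt "0 0 0 0 0 -1 -1" --pt "0 0 0 0 0 -1 -1" --pt "0 0 0 0 0 -1 -1" --pt "0 0 0 0 0 -1 -1"

```text
clock: 8.35
tcp_pos: [0.4568, 0.008, 0.1444]
ee_rot: [-0.008, 0.595, 0.804, 0.01]
wrist_force: [-0.1, -0.6, -0.7]
grip_width: 0.085
gripper_force: 0.0
```

Emit:
send_rows --pt "0 0 0 0 0 -1 -1" --pt "0 0 0 0 0 -1 -1" --pt "0 0 0 0 0 -1 -1" --pt "0 0 0 0 0 -1 -1" --pt "0 0 0 0 0 -1 -1" --pt "0 0 0 0 0 -1 -1" --pt "0 0 0 0 0 -1 -1" --pt "0 0 0 0 0 -1 -1" --pt "0 0 0 0 0 -1 -1" --pt "0 0 0 0 0 -1 -1" --pt "0 0 0 0 0 -1 -1" --pt "0 0 0 0 0 -1 -1" --pt "0 0 0 0 0 -0.5 -1" --pt "0 0 0 0 0 0 -1"

```text
clock: 9.75
tcp_pos: [0.4569, 0.008, 0.1443]
ee_rot: [-0.001, 0.014, 1.0, 0.013]
wrist_force: [0.8, -0.3, -0.1]
grip_width: 0.0855
gripper_force: 0.0
```

```bash
python3 - <<'E'
from h import *
o=r.get_obs();print({k:np.round(o[k],4) for k in ('clock','qpos','tcp_pos','ee_rot','wrist_force')})
f=grab('scene','s3');c=f['image'][130:290,130:340,::-1]
cv2.imwrite('pics/c3.png',cv2.convertScaleAbs(cv2.resize(c,None,fx=3.75,fy=3.75,interpolation=cv2.INTER_CUBIC),alpha=1.3,beta=5))
f=grab('top','t3')
E
```

```text
{'clock': np.float64(9.75), 'qpos': array([ 0.0055, -0.1366, -0.3512,  1.3575,  0.0259,  0.0335]), 'tcp_pos': array([0.4569, 0.008 , 0.1443]), 'ee_rot': array([-9.000e-04,  1.400e-02,  9.998e-01,  1.290e-02]), 'wrist_force': array([ 0.815 , -0.2944, -0.1427])}
```

View pics/c3.png

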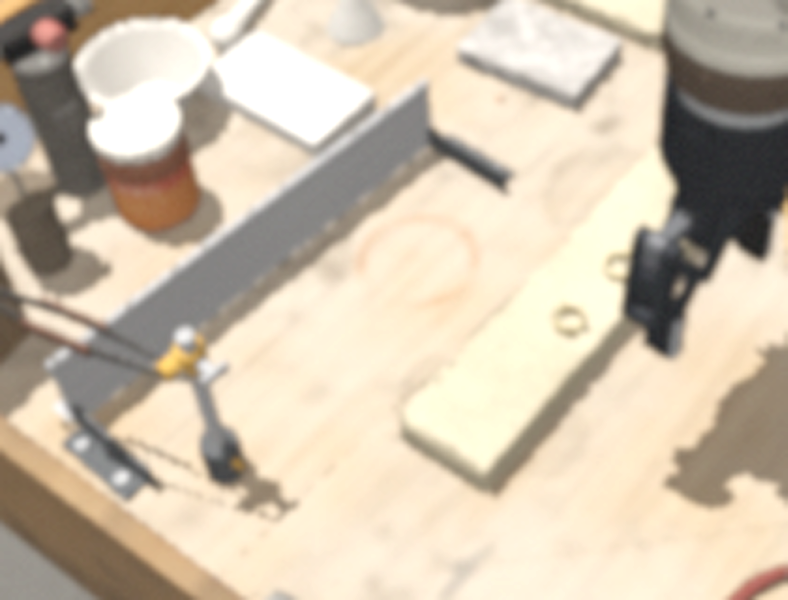

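```bash
python3 - <<'E'
from m import *
print(s([(403,415),(655,158),(488,470),(625,328)],.027))
print(t([(286,331),(290,437),(749,320),(745,430)],.027))
E
```

```text
[[ 0.5761  0.1435]
 [ 0.5736 -0.1194]
 [ 0.5131  0.144 ]
 [ 0.5079  0.0138]]
[[ 0.5777  0.1444]
 [ 0.5125  0.1415]
 [ 0.5832 -0.1396]
 [ 0.5157 -0.1358]]
```

The brick is now at about (0.546, 0.001) with yaw about 0, and the rings are fine. Next I'll do the turning push with the flipped tool.

Emit:
send_rows --pt "0 0.4 0 0.26 0 -0.28 -1" --pt "0 0.6 0.5 0 0 0 -1" --pt "0 0 0.8 0 0 0 -1" --pt "0 0 0.8 0 0 0 -1" --pt "0 0 0.5 0 0 0 -1" --pt "-0.2 0 0 0 0 0 -1" --pt "-0.4 0 0 0 0 0 -1" --pt "-0.4 0 0 0 0 0 -1" --pt "-0.3 0 0 0 0 0 -1" --pt "-0.15 0 0 0 0 0 -1" --pt "-0.1 0 0 0 0 0 -1" --pt "-0.1 0 0 0 0 0 -1" --pt "-0.1 0 0 0 0 0 -1"

```text
clock: 11.15
tcp_pos: [0.5013, 0.033, 0.0793]
ee_rot: [-0.001, 0.001, 1.0, 0.0]
wrist_force: [0.2, -0.2, -0.7]
grip_width: 0.0853
gripper_force: 0.0
```

Emit:
send_rows --pt "-0.1 0 0 0 0 0.1 -1" --pt "-0.15 0 0 0 0 0.15 -1" --pt "-0.2 0 0 0 0 0.2 -1" --pt "-0.2 0 0 0 0 0.2 -1" --pt "-0.2 0 0 0 0 0.2 -1" --pt "-0.2 0 0 0 0 0.2 -1" --pt "-0.2 0 0 0 0 0.2 -1" --pt "-0.2 0 0 0 0 0.2 -1" --pt "-0.2 0 0 0 0 0.2 -1"

```text
clock: 12.05
tcp_pos: [0.5428, 0.0299, 0.0792]
ee_rot: [-0.001, 0.084, 0.996, 0.0]
wrist_force: [-4.1, 0.7, 2.3]
grip_width: 0.0851
gripper_force: 2.4
```

Emit:
send_rows --pt "-0.2 0 0 0 0 0.2 -1" --pt "-0.2 0 0 0 0 0.2 -1" --pt "-0.2 0 0 0 0 0.2 -1" --pt "-0.2 0 0 0 0 0.2 -1" --pt "-0.2 0 0 0 0 0.2 -1" --pt "-0.2 0 0 0 0 0.2 -1" --pt "-0.2 0 0 0 0 0.2 -1" --pt "-0.1 0 0 0 0 0.1 -1" --pt "0 0 0 0 0 0 -1"

```text
clock: 12.95
tcp_pos: [0.5795, 0.0211, 0.079]
ee_rot: [-0.001, 0.158, 0.987, -0.0]
wrist_force: [-0.0, -0.5, 0.2]
grip_width: 0.0854
gripper_force: 0.1
```

```bash
python3 - <<'E'
from h import *
o=r.get_obs();print({k:np.round(o[k],4) for k in ('clock','qpos','tcp_pos','ee_rot','wrist_force')})
f=grab('scene','s4');g=grab('top','t4')
c=f['image'][130:290,130:340,::-1];d=g['image'][115:255,170:370,::-1]
c=cv2.resize(c,None,fx=1.875*1.02,fy=1.875*1.02);d=cv2.resize(d,(400,280))
c=cv2.resize(f['image'][130:290,130:340,::-1],(400,305),interpolation=cv2.INTER_CUBIC)
d=cv2.resize(g['image'][115:255,170:370,::-1],(800,560),interpolation=cv2.INTER_CUBIC)
cv2.imwrite('pics/c4.png',cv2.convertScaleAbs(cv2.resize(f['image'][130:290,130:340,::-1],None,fx=3.75,fy=3.75,interpolation=cv2.INTER_CUBIC),alpha=1.3,beta=5))
E
```

```text
{'clock': np.float64(12.95), 'qpos': array([ 3.6400e-02,  1.8860e-01, -1.4720e-01,  1.2367e+00, -1.0000e-04,
        3.5360e-01]), 'tcp_pos': array([0.5795, 0.0211, 0.079 ]), 'ee_rot': array([-9.000e-04,  1.579e-01,  9.875e-01, -2.000e-04]), 'wrist_force': array([-0.0278, -0.5224,  0.1622])}
```

View pics/c4.png

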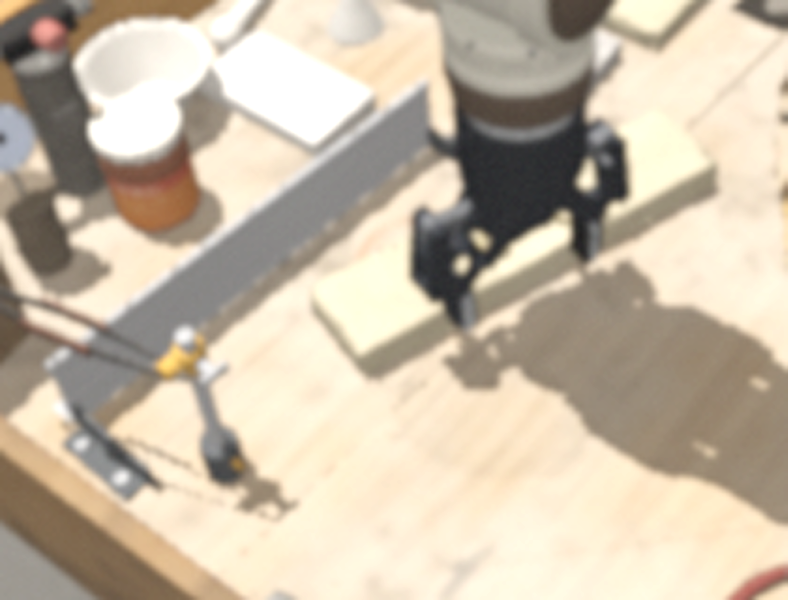

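The brick's left end corners are at about (313,298) and (365,360) and the right end's at (655,113) and (714,168). The brick is tilted, left end leading, with the fingers touching its front face. I'll compute the pose in the bay frame.

```bash
cat >> m.py <<'E'
O=np.array([.729,.096]);th=-.057;Rb=np.array([[np.cos(th),-np.sin(th)],[np.sin(th),np.cos(th)]])
def bay(p): return (np.atleast_2d(p)-O)@Rb
def state(lb,lf,rf,rb):
    "world top corners -> world centre, yaw, bay centre, rel angle, c (post axis to front face), L"
    P=np.array([lb,lf,rf,rb]);c=P.mean(0);u=(P[0]+P[1]-P[2]-P[3])/2;print('len',np.linalg.norm(u))
    info(c,-np.arctan2(u[0],u[1]))
def info(c,yaw):
    u=np.array([-np.sin(yaw),np.cos(yaw)]);n=np.array([u[1],-u[0]])
    post=O+Rb@np.array([-.092,.115]);d=c-post
    print('centre',c,'yaw',yaw,'bay',bay(c)[0],'rel',yaw-th,'c',d@n-.033,'L',d@u+.1425)
    cs=[c+sx*.033*n+sy*.1425*u for sy,sx in((1,1),(1,-1),(-1,-1),(-1,1))];print('bay corners lb lf rf rb',bay(cs).tolist())
    return cs
E
python3 - <<'E'
from m import *
w=s([(313,298),(365,360),(714,168),(655,113)],.027);state(*w)
u=np.array([.312,.95]);n=np.array([.95,-.312]);tool=np.array([.5795,.0211])
print('front face dist from tool',[(p-tool)@n for p in w], 'along',[(p-tool)@u for p in w])
E
```

```text
len 0.2755305220990942
centre [ 0.6081 -0.0141] yaw -0.3021659626981509 bay [-0.1144 -0.1168] rel -0.24516596269815089 c 0.001537246080884458 L -0.08781132091579077
bay corners lb lf rf rb [[-0.04779564557133712, 0.013422036155910802], [-0.11182205128780769, 0.029441379807568707], [-0.18099648978360328, -0.2470362812408266], [-0.1169700840671327, -0.2630556248924845]]
front face dist from tool [np.float64(0.06628553749879298), np.float64(0.0059108568772535995), np.float64(0.00768214402616937), np.float64(0.0728657350754028)] along [np.float64(0.11396309630706145), np.float64(0.11250201203916656), np.float64(-0.1616320213158208), np.float64(-0.16285763697933844)]
```

Emit:
send_rows --pt "-0.1 0 0 0 0 0 -1" --pt "-0.1 0 0 0 0 0 -1" --pt "-0.1 0 0 0 0 0 -1" --pt "0 0 0 0 0 0 -1" --pt "0.3 0 0 0 0 0 -1" --pt "0.4 0 -0.3 0 0 0 -1" --pt "0 0 -1 0 0 0 -1" --pt "0 0 -1 0 0 0 -1" --pt "0 0 -1 0 0 0 -0.5" --pt "0 0 -0.8 0 0 0 0" --pt "-0.2 -0.5 0 0 0 0 0.3" --pt "-0.25 -0.9 0 0 0 0 0.3" --pt "-0.25 -0.9 0 0 0 0 0.3" --pt "-0.25 -0.9 0 0 0 0 0.3" --pt "-0.25 -0.9 0 0 0 0 0.3" --pt "-0.25 -0.9 0 0 0 0 0.3" --pt "-0.25 -0.9 0 0 0 0 0.3" --pt "-0.25 -0.9 0 0 0 0 0.3" --pt "-0.3 -0.9 0 0 0 0 0.3" --pt "-0.2 -0.5 0 0 0 0 0.3"

```text
clock: 15.05
tcp_pos: [0.5632, -0.1912, 0.1811]
ee_rot: [-0.002, 0.158, 0.987, -0.0]
wrist_force: [1.2, 0.7, 0.2]
grip_width: 0.03
gripper_force: 0.0
```

Emit:
send_rows --pt "0 0 0 0 0 0.5 0.3" --pt "0 0 0 0 0 1 0.3" --pt "0 0 0 0 0 1 0.3" --pt "0 0 0 0 0 1 0.3" --pt "0 0 0 0 0 1 0.3" --pt "0 0 0 0 0 1 0.3" --pt "0 0 0 0 0 1 0.3" --pt "0 0 0 0 0 1 0.3" --pt "0 0 0 0 0 1 0.3" --pt "0 0 0 0 0 1 0.3" --pt "0 0 0 0 0 1 0.3" --pt "0 0 0 0 0 1 0.3" --pt "0 0 0 0 0 1 0.3" --pt "0 0 0 0 0 1 0.3" --pt "0 0 0 0 0 1 0.3" --pt "0 0 0 0 0 1 0.3" --pt "0 0 0 0 0 0.2 0.3" --pt "0 0 0 0 0 0 0.3"

```text
clock: 16.85
tcp_pos: [0.5638, -0.1894, 0.1814]
ee_rot: [-0.001, 0.809, 0.588, -0.001]
wrist_force: [0.7, 0.1, -0.2]
grip_width: 0.0298
gripper_force: 0.0
```

```bash
python3 - <<'E'
from h import *
o=r.get_obs();print({k:np.round(o[k],4) for k in ('clock','qpos','tcp_pos','ee_rot','wrist_force','grip_width')})
f=grab('scene','s5');g=grab('top','t5')
c=cv2.resize(f['image'][130:290,130:340,::-1],(394,300),interpolation=cv2.INTER_CUBIC)
d=cv2.resize(g['image'][115:255,170:370,::-1],(800,560),interpolation=cv2.INTER_CUBIC)
cv2.imwrite('pics/c5.png',cv2.convertScaleAbs(d,alpha=1.2,beta=5))
E
```

```text
{'clock': np.float64(16.85), 'qpos': array([-3.2390e-01,  1.8400e-01,  4.7400e-02,  1.4369e+00, -6.0000e-04,
        1.5607e+00]), 'tcp_pos': array([ 0.5638, -0.1894,  0.1814]), 'ee_rot': array([-0.0009,  0.8089,  0.5879, -0.001 ]), 'wrist_force': array([ 0.6855,  0.0834, -0.1566]), 'grip_width': np.float64(0.0298)}
```

View pics/c5.png

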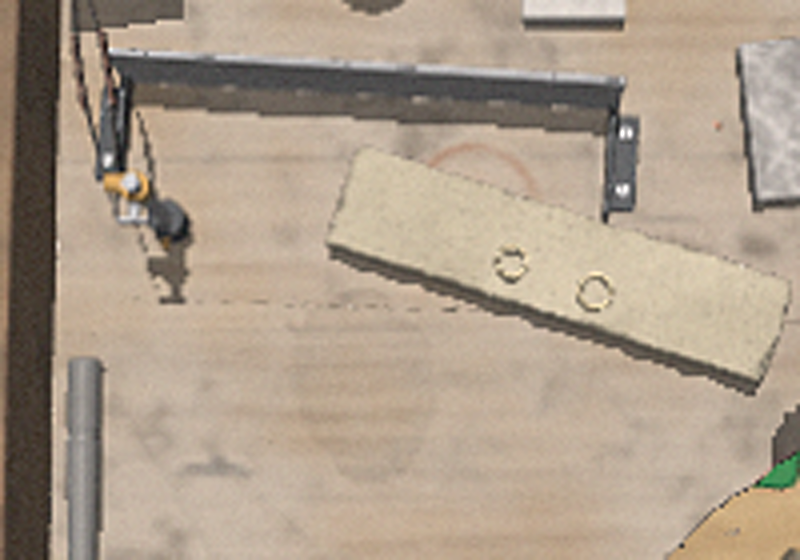

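Clear view. The top corners are lb (365,147), lf (330,243), rf (758,382) and rb (790,283), both rings are on top, and the back edge passes just in front of the right stop tip at (605,222).

```bash
python3 - <<'E'
from m import *
w=t([(365,147),(330,243),(758,382),(790,283)],.027);print(w);state(*w)
print(bay(t([(605,222)],.015)),bay(t([(173,218)],.03)))
c=w.mean(0);print('back slope',-np.arctan2(*(w[0]-w[3])),'front',-np.arctan2(*(w[1]-w[2])))
tool=np.array([.5638,-.1894]);yaw=-.314;u=np.array([-np.sin(yaw),np.cos(yaw)]);n=np.array([u[1],-u[0]])
e=(w[2]+w[3])/2;print('end rel tool u,n',(e-tool)@u,(e-tool)@n)
E
```

```text
[[ 0.6927  0.0962]
 [ 0.6323  0.1176]
 [ 0.545  -0.1443]
 [ 0.6061 -0.1654]]
len 0.27584208265641247
centre [ 0.619 -0.024] yaw -0.3208368920286395 bay [-0.1029 -0.1261] rel -0.2638368920286395 c 0.01930340456454297 L -0.09306882240517395
bay corners lb lf rf rb [[-0.03391949409183832, 0.00290570323321575], [-0.0976356615587893, 0.020117617807819465], [-0.1719598381309416, -0.25502037807219613], [-0.10824367066399061, -0.2722322926467999]]
[[-0.0735 -0.1535]] [[-0.0873  0.1142]]
back slope -0.3199487407406464 front -0.32172322566618144
end rel tool u,n 0.03646989064174825 0.0005119792606690586
```

Emit:
send_rows --pt "0 0 0.5 0 0 0.2 0.3" --pt "0 0 1 0 0 0 0.3" --pt "0 0 1 0 0 0 0.3" --pt "0 0 0.6 0 0 0 0.3" --pt "0 0 0.3 0 0 0 0.3" --pt "0 0 0.2 0 0 0 0.3" --pt "0 0 0.2 0 0 0 0.3" --pt "0 0 0 0 0 0 0.3"

```text
clock: 17.75
tcp_pos: [0.5639, -0.1895, 0.0867]
ee_rot: [-0.001, 0.815, 0.579, -0.001]
wrist_force: [-0.3, 0.1, 0.3]
grip_width: 0.0299
gripper_force: 0.0
```

Emit:
send_rows --pt "0.2 0 0 0 0 0 0.3" --pt "0.2 0 0 0 0 0 0.3" --pt "0.2 0 0 0 0 0 0.3" --pt "0.1 0 0 0 0 0 0.3" --pt "0.1 0 0 0 0 0 0.3" --pt "0.1 0 0 0 0 0 0.3" --pt "0.1 0 0 0 0 0 0.3" --pt "0.1 0 0 0 0 0 0.3" --pt "0.1 0 0 0 0 0 0.3"

```text
clock: 18.65
tcp_pos: [0.5736, -0.1613, 0.0866]
ee_rot: [-0.001, 0.815, 0.579, -0.001]
wrist_force: [-2.4, -4.0, 1.2]
grip_width: 0.0299
gripper_force: 2.0
```

Emit:
send_rows --pt "0.15 0 0 0 0 0 0.3" --pt "0.2 0 0 0 0 0 0.3" --pt "0.2 0 0 0 0 0 0.3" --pt "0.2 0 0 0 0 0 0.3" --pt "0.2 0 0 0 0 0 0.3" --pt "0.2 0 0 0 0 0 0.3" --pt "0.2 0 0 0 0 0 0.3" --pt "0.2 0 0 0 0 0 0.3" --pt "0.2 0 0 0 0 0 0.3" --pt "0.2 0 0 0 0 0 0.3" --pt "0.2 0 0 0 0 0 0.3" --pt "0.2 0 0 0 0 0 0.3" --pt "0.1 0 0 0 0 0 0.3" --pt "0 0 0 0 0 0 0.3"

```text
clock: 20.05
tcp_pos: [0.594, -0.1026, 0.0865]
ee_rot: [-0.001, 0.815, 0.579, -0.001]
wrist_force: [-0.0, -1.1, 0.1]
grip_width: 0.03
gripper_force: 0.2
```

```bash
python3 - <<'E'
from h import *
o=r.get_obs();print({k:np.round(o[k],4) for k in ('clock','qpos','tcp_pos','ee_rot','wrist_force','torque')})
g=grab('top','t6')
d=cv2.resize(g['image'][115:255,170:370,::-1],(800,560),interpolation=cv2.INTER_CUBIC)
cv2.imwrite('pics/c6.png',cv2.convertScaleAbs(d,alpha=1.2,beta=5))
E
```

```text
{'clock': np.float64(20.05), 'qpos': array([-1.7130e-01,  2.3780e-01, -7.4700e-02,  1.2609e+00,  7.0000e-04,
        1.7345e+00]), 'tcp_pos': array([ 0.594 , -0.1026,  0.0865]), 'ee_rot': array([-1.100e-03,  8.151e-01,  5.793e-01, -6.000e-04]), 'wrist_force': array([-0.0014, -1.068 ,  0.1219]), 'torque': array([-0.0889, -0.0069, -0.0135])}
```

View pics/c6.png

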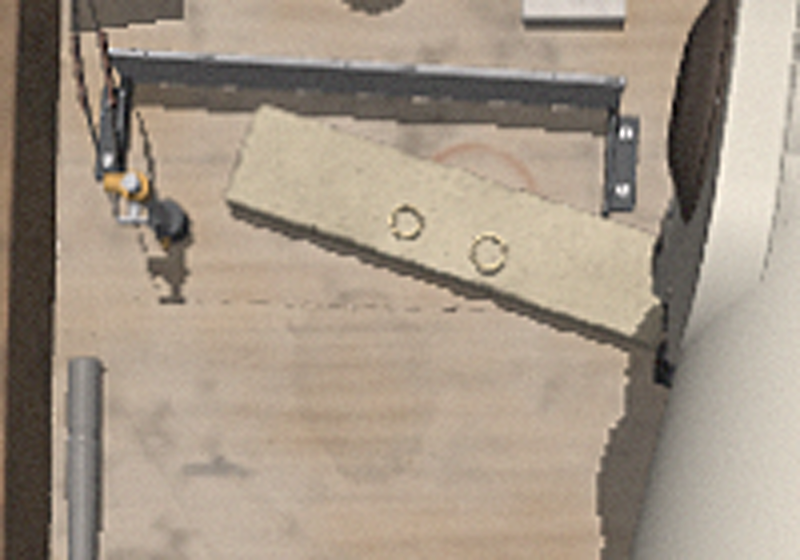

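The brick's left end is at lb (265,106) and lf (229,200), still right of the post. It has drifted about 5 mm toward the shield. I'll continue the end push while turning it slightly back.

Emit:
send_rows --pt "0.1 0 0 0 0 -0.03 0.3" --pt "0.2 0 0 0 0 -0.05 0.3" --pt "0.2 0 0 0 0 -0.05 0.3" --pt "0.2 0 0 0 0 -0.05 0.3" --pt "0.2 0 0 0 0 -0.05 0.3" --pt "0.2 0 0 0 0 -0.04 0.3" --pt "0.2 0 0 0 0 0 0.3" --pt "0.1 0 0 0 0 0 0.3" --pt "0 0 0 0 0 0 0.3"

```text
clock: 21.0
tcp_pos: [0.605, -0.0694, 0.0865]
ee_rot: [-0.001, 0.807, 0.59, -0.001]
wrist_force: [-0.3, 0.9, 0.1]
grip_width: 0.0297
gripper_force: 0.0
```

```bash
python3 - <<'E'
from h import *
o=r.get_obs();print({k:np.round(o[k],4) for k in ('clock','qpos','tcp_pos','ee_rot','wrist_force','torque')})
g=grab('top','t7')
d=cv2.resize(g['image'][120:215,175:335,::-1],(800,475),interpolation=cv2.INTER_CUBIC)
cv2.imwrite('pics/c7.png',cv2.convertScaleAbs(d,alpha=1.2,beta=5))
E
```

```text
{'clock': np.float64(21.0), 'qpos': array([-1.1450e-01,  2.5200e-01, -5.7500e-02,  1.2638e+00,  7.0000e-04,
        1.7642e+00]), 'tcp_pos': array([ 0.605 , -0.0694,  0.0865]), 'ee_rot': array([-1.100e-03,  8.072e-01,  5.903e-01, -7.000e-04]), 'wrist_force': array([-0.3182,  0.8682,  0.052 ]), 'torque': array([0.0027, 0.0078, 0.0064])}
```

View pics/c7.png

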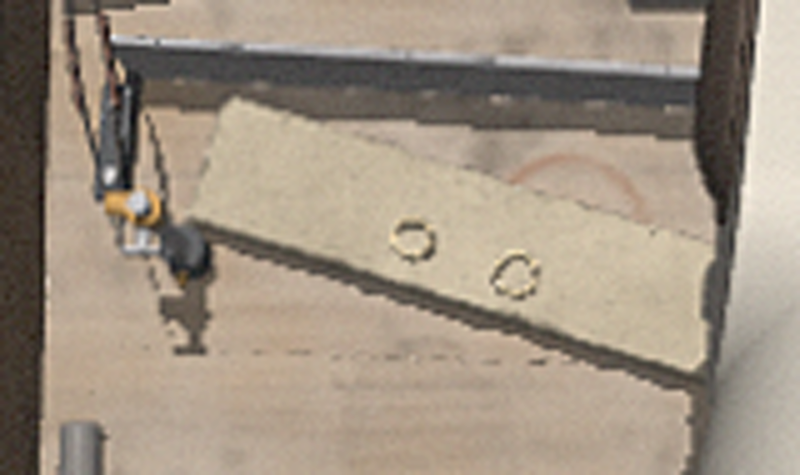

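The left end is now level with the collar and behind it: lf (192,215), collar (191,247), about 3 mm clear. The right stop is tight, so I'll finish the end push while easing the right end slightly toward the robot.

Emit:
send_rows --pt "0.15 -0.03 0 0 0 0.02 0.3" --pt "0.2 -0.03 0 0 0 0.02 0.3" --pt "0.2 -0.03 0 0 0 0.02 0.3" --pt "0.2 -0.03 0 0 0 0.02 0.3"

```text
clock: 21.45
tcp_pos: [0.6078, -0.051, 0.0867]
ee_rot: [-0.001, 0.81, 0.587, -0.001]
wrist_force: [-0.9, -3.8, 1.1]
grip_width: 0.0298
gripper_force: 1.9
```

Emit:
send_rows --pt "0.2 -0.03 0 0 0 0.02 0.3" --pt "0.2 -0.03 0 0 0 0.02 0.3" --pt "0.1 0 0 0 0 0 0.3" --pt "0 0 0 0 0 0 0.3"

```text
clock: 21.85
tcp_pos: [0.6104, -0.0383, 0.0866]
ee_rot: [-0.001, 0.811, 0.585, -0.001]
wrist_force: [0.3, 0.2, -0.3]
grip_width: 0.0299
gripper_force: 0.0
```

```bash
cat > e.py <<'E'
from m import *
import sys
def edges(name,d=cv2.INTER_AREA):
    "brick top mask by diff of colour; report hull fit in bay coordinates at z=.027"
    f=load(name);im=f['image'];hsv=cv2.cvtColor(im,cv2.COLOR_RGB2HSV)
    return f,im,hsv
def calib():
    f,im,hsv=edges('t5');P=w2px(f,np.array([[.619,-.024,.027],[.66,.08,.027],[.58,-.11,.027],[.60,.02,.0],[.58,.1,0],[.68,-.02,0]]))
    for p in P: x,y=p.round().astype(int);print(p.round(),hsv[y-2:y+3,x-2:x+3].reshape(-1,3).mean(0).round())
if __name__=='__main__':
    g=grab('top',sys.argv[1]);calib()
    o=r.get_obs();print({k:np.round(o[k],4) for k in ('clock','tcp_pos','ee_rot','wrist_force')})
E
python3 e.py t8
```

```text
[310. 180.] [ 19.  50. 175.]
[267. 164.] [ 19.  51. 169.]
[345. 196.] [ 19.  52. 168.]
[292. 190.] [17. 51. 89.]
[260. 198.] [ 15.  55. 152.]
[307. 159.] [ 15.  51. 160.]
{'clock': np.float64(21.9), 'tcp_pos': array([ 0.6104, -0.0384,  0.0865]), 'ee_rot': array([-0.0012,  0.8107,  0.5854, -0.0006]), 'wrist_force': array([ 0.8431, -0.766 , -0.5498])}
```

```bash
cat > fit.py <<'E'
from m import *
import sys
from scipy.optimize import minimize
def fit(name,c0,yaw0):
    f=load(name);im=cv2.resize(f['image'],None,fx=4,fy=4,interpolation=cv2.INTER_CUBIC)
    hsv=cv2.cvtColor(cv2.GaussianBlur(im,(9,9),0),cv2.COLOR_RGB2HSV).astype(float);H,S,V=hsv[...,0],hsv[...,1],hsv[...,2]
    # +1 brick-coloured, -1 wood-coloured or brick side, 0 unknown (grey arm / steel)
    w=np.clip((H-17)/1.5,-1,1);w[(V<140)]=-1;w[(S<32)]=0
    def quad(p,sc=.975):
        y=p[2];u=np.array([-np.sin(y),np.cos(y)]);n=np.array([u[1],-u[0]])
        P=[np.r_[p[:2]+a*.033*n*sc+b*.1425*u*sc,.027] for a,b in((1,1),(-1,1),(-1,-1),(1,-1))]
        return (w2px(f,np.array(P))+.5)*4-.5
    def cost(q):
        p=np.array([q[0]/1000,q[1]/1000,q[2]/100]);m=np.zeros(w.shape,np.uint8)
        cv2.fillPoly(m,[np.round(quad(p)*16).astype(np.int32)],1,cv2.LINE_AA,4)
        return -(w*m).sum()/1000
    best=None
    for dx in(-6,0,6):
      for dy in(-6,0,6):
        q=np.array([c0[0]*1000+dx,c0[1]*1000+dy,yaw0*100])
        m=minimize(cost,q,method='Nelder-Mead',options=dict(initial_simplex=q+np.array([[0,0,0],[6,0,0],[0,6,0],[0,0,4]]),xatol=.05))
        if best is None or m.fun<best.fun:best=m
    q=best.x;print(name,'fun',best.fun);info(q[:2]/1000,q[2]/100)
    return q
if __name__=='__main__':
    fit('t5',(.619,-.024),-.321)
    fit('t7',(.65,.068),-.31)
    fit('t8',(.657,.1),-.317)
E
python3 fit.py
```

```text
t5 fun -40.66100000000001
centre [ 0.6211 -0.0231] yaw -0.31354790496798934 bay [-0.1009 -0.1251] rel -0.25654790496798935 c 0.019295372049511414 L -0.09199839573723176
bay corners lb lf rf rb [[-0.03284014672718166, 0.004369456875474551], [-0.09668007791462191, 0.02111649201554918], [-0.1689968205649441, -0.2545559381120337], [-0.10515688937750386, -0.2713029732521083]]
t7 fun -34.23133333333334
centre [0.6541 0.0754] yaw -0.31062374700180734 bay [-0.0736 -0.0248] rel -0.25362374700180734 c 0.019857683745669583 L 0.0117335475194629
bay corners lb lf rf rb [[-0.005944839136936376, 0.10481534073249606], [-0.0698334682929528, 0.12137562649588218], [-0.14134379318030205, -0.15450709031418866], [-0.07745516402428562, -0.17106737607757483]]
t8 fun -30.849999999999998
centre [0.6603 0.1055] yaw -0.3143156722548065 bay [-0.0692  0.0056] rel -0.2573156722548065 c 0.01690810596502309 L 0.042508816537352445
bay corners lb lf rf rb [[-0.001003633754262535, 0.13501036851698137], [-0.06483068830148145, 0.15180641292709027], [-0.1373590618905879, -0.12381041352680928], [-0.07353200734336901, -0.14060645793691814]]
```

The fit and the tool position agree: the left end is about 28 mm past the post axis at a 0.25 rad tilt, and the right corner is just inside the right stop. Now I'll move the tool to the front face for the swing.

Emit:
send_rows --pt "-0.4 0 0 0 0 0 0.3" --pt "-0.4 0 0 0 0 0 0.3" --pt "0 0 -0.7 0 0 0 0.3" --pt "0 0 -1 0 0 0 0.3" --pt "0 0 -1 0 0 0 0.3" --pt "0 0 -1 0 0 0 0.3" --pt "0 0 -0.3 0 0 0 0" --pt "0.4 -0.2 0 0 0 0 -0.5" --pt "0.8 -0.44 0 0 0 0 -1" --pt "0.8 -0.44 0 0 0 0 -1" --pt "0.8 -0.44 0 0 0 0 -1" --pt "0.8 -0.44 0 0 0 0 -1" --pt "0.8 -0.44 0 0 0 0 -1" --pt "0.5 -0.24 0 0 0 0 -1"

```text
clock: 23.3
tcp_pos: [0.5791, 0.0808, 0.1848]
ee_rot: [-0.002, 0.811, 0.586, -0.002]
wrist_force: [-0.4, -1.5, -0.1]
grip_width: 0.0855
gripper_force: 0.0
```

Emit:
send_rows --pt "0 0 0 0 0 -0.6 -1" --pt "0 0 0 0 0 -1 -1" --pt "0 0 0 0 0 -1 -1" --pt "0 0 0 0 0 -1 -1" --pt "0 0 0 0 0 -1 -1" --pt "0 0 0 0 0 -1 -1" --pt "0 0 0 0 0 -1 -1" --pt "0 0 0 0 0 -1 -1" --pt "0 0 0 0 0 -1 -1" --pt "0 0 0 0 0 -1 -1" --pt "0 0 0 0 0 -1 -1" --pt "0 0 0 0 0 -1 -1" --pt "0 0 0 0 0 -1 -1" --pt "0 0 0 0 0 -1 -1" --pt "0 0 0 0 0 -1 -1" --pt "0 0 0 0 0 -1 -1" --pt "0 0 0 0 0 -0.1 -1" --pt "0 0 0 0 0 0 -1"

```text
clock: 25.1
tcp_pos: [0.5799, 0.0791, 0.1858]
ee_rot: [-0.002, 0.161, 0.987, -0.0]
wrist_force: [0.1, -0.2, 0.1]
grip_width: 0.0856
gripper_force: 0.0
```

```bash
python3 - <<'E'
from h import *
o=r.get_obs();print({k:np.round(o[k],4) for k in ('clock','qpos','tcp_pos','ee_rot')}); grab('top','t9');grab('scene','s9');grab('wrist','w9')
from fit import fit
fit('t9',(.659,.106),-.314)
E
```

```text
{'clock': np.float64(25.1), 'qpos': array([1.3530e-01, 1.6140e-01, 3.0100e-02, 1.4431e+00, 6.0000e-04,
       4.5920e-01]), 'tcp_pos': array([0.5799, 0.0791, 0.1858]), 'ee_rot': array([-1.800e-03,  1.612e-01,  9.869e-01, -2.000e-04])}
t9 fun -4.815333333333333
centre [0.6618 0.1071] yaw -0.3333332590577245 bay [-0.0677  0.0072] rel -0.2763332590577245 c 0.019772374401380355 L 0.045435136317617905
bay corners lb lf rf rb [[0.0029144295466839196, 0.13531016707165835], [-0.06058168224860213, 0.15331693765609516], [-0.1383381915904884, -0.12087081782354905], [-0.07484207979520235, -0.1388775884079859]]
```

Emit:
send_rows --pt "0 0 0.5 0 0 0 -1" --pt "0 0 1 0 0 0 -1" --pt "0 0 1 0 0 0 -1" --pt "0 0 1 0 0 0 -1" --pt "0 0 0.5 0 0 0 -1" --pt "-0.2 0 0.2 0 0 -0.05 -1" --pt "-0.3 0 0 0 0 -0.05 -1" --pt "-0.2 0 0 0 0 0 -1" --pt "-0.1 0 0 0 0 0 -1" --pt "-0.1 0 0 0 0 0 -1" --pt "-0.1 0 0 0 0 0 -1"

```text
clock: 26.35
tcp_pos: [0.6035, 0.0715, 0.0821]
ee_rot: [-0.002, 0.155, 0.988, 0.0]
wrist_force: [-6.3, 0.8, 4.7]
grip_width: 0.0856
gripper_force: 3.0
```

Emit:
send_rows --pt "-0.1 0 0 0 0 -0.13 -1" --pt "-0.15 0 0 0 0 -0.2 -1" --pt "-0.2 0 0 0 0 -0.26 -1" --pt "-0.2 0 0 0 0 -0.26 -1" --pt "-0.2 0 0 0 0 -0.26 -1"

```text
clock: 26.85
tcp_pos: [0.6245, 0.0656, 0.0816]
ee_rot: [-0.001, 0.099, 0.995, -0.0]
wrist_force: [-4.8, 0.3, 2.4]
grip_width: 0.0857
gripper_force: 2.3
```

Emit:
send_rows --pt "-0.2 0 0 0 0 -0.26 -1" --pt "-0.2 0 0 0 0 -0.26 -1" --pt "-0.2 0 0 0 0 -0.26 -1" --pt "-0.15 0 0 0 0 -0.2 -1" --pt "-0.05 0 0 0 0 -0.07 -1"

```text
clock: 27.35
tcp_pos: [0.6443, 0.0625, 0.0813]
ee_rot: [-0.001, 0.047, 0.999, 0.0]
wrist_force: [-4.0, -1.3, 2.4]
grip_width: 0.0856
gripper_force: 2.0
```

```bash
python3 - <<'E'
from h import *
o=r.get_obs();print({k:np.round(o[k],4) for k in ('clock','tcp_pos','ee_rot','wrist_force','torque')}); grab('top','t10');grab('scene','s10');grab('wrist','w10')
from fit import fit
fit('t10',(.69,.106),-.1);fit('s10',(.69,.106),-.1)
E
```

```text
{'clock': np.float64(27.35), 'tcp_pos': array([0.6443, 0.0625, 0.0813]), 'ee_rot': array([-0.0013,  0.0472,  0.9989,  0.    ]), 'wrist_force': array([-3.9933, -1.3048,  2.4014]), 'torque': array([-0.1717,  0.7674, -0.1282])}
t10 fun -7.582333333333333
centre [0.6949 0.1075] yaw -0.11022984721550752 bay [-0.0347  0.0096] rel -0.05322984721550752 c 0.02981025826252799 L 0.04025505919181438
bay corners lb lf rf rb [[0.005816314019377549, 0.15010048561674513], [-0.06009020530728308, 0.153611996722311], [-0.07525354871768138, -0.13098433673372342], [-0.009347029391020745, -0.1344958478392893]]
s10 fun -20.74266666666667
centre [0.6923 0.1139] yaw -0.09362978402617221 bay [-0.0376  0.0158] rel -0.03662978402617221 c 0.024952086843008675 L 0.04532368341209779
bay corners lb lf rf rb [[0.0005509020901508456, 0.15696247015414555], [-0.06540482540480026, 0.1593794953115958], [-0.07584197949378976, -0.12542932796205677], [-0.00988625199883866, -0.12784635311950698]]
```

Emit:
send_rows --pt "-0.1 0 0 0 0 -0.13 -1" --pt "-0.1 0 0 0 0 -0.13 -1" --pt "-0.05 0 0 0 0 0 -1"

```text
clock: 27.8
tcp_pos: [0.6501, 0.0621, 0.0813]
ee_rot: [-0.002, 0.034, 0.999, 0.0]
wrist_force: [-3.9, 0.7, 0.3]
grip_width: 0.0854
gripper_force: 1.9
```

Emit:
send_rows --pt "-0.06 0 0 0 0 0 -1" --pt "-0.06 0 0 0 0 0 -1"

```text
clock: 28.0
tcp_pos: [0.6527, 0.0621, 0.0812]
ee_rot: [-0.002, 0.035, 0.999, 0.0]
wrist_force: [-10.8, 1.5, 3.0]
grip_width: 0.0851
gripper_force: 6.0
```

Emit:
send_rows --pt "-0.05 0 0 0 0 0 -1" --pt "-0.03 0 0 0 0 0 -1"

```text
clock: 28.2
tcp_pos: [0.653, 0.0621, 0.0812]
ee_rot: [-0.004, 0.035, 0.999, 0.0]
wrist_force: [-19.3, 1.5, 8.3]
grip_width: 0.0852
gripper_force: 9.6
```

Emit:
send_rows --pt "0.15 0 0 0 0 0 -1" --pt "0.25 0.2 0 0 0 0 -1" --pt "0 0.5 0 0 0 0 -1" --pt "0 0.6 0 0 0 0 -1" --pt "0 0.5 0 0 0 0 -1" --pt "0 0.2 0 0 0 0 -1" --pt "-0.15 0 0 0 0 0 -1" --pt "-0.15 0 0 0 0 0 -1" --pt "-0.05 0 0 0 0 0 -1" --pt "-0.05 0 0 0 0 0 -1"

```text
clock: 29.2
tcp_pos: [0.6565, 0.1117, 0.0811]
ee_rot: [-0.004, 0.035, 0.999, 0.001]
wrist_force: [-19.5, 5.1, 8.4]
grip_width: 0.0857
gripper_force: 9.9
```

Emit:
send_rows --pt "-0.05 0 0 0 0 0 -1" --pt "-0.05 0 0 0 0 0 -1" --pt "-0.04 0 0 0 0 0 -1"

```text
clock: 29.5
tcp_pos: [0.6572, 0.1117, 0.081]
ee_rot: [-0.008, 0.034, 0.999, 0.001]
wrist_force: [-35.9, 5.8, 19.5]
grip_width: 0.0853
gripper_force: 18.4
```

```bash
python3 - <<'E'
from h import *
o=r.get_obs();print({k:np.round(o[k],3) for k in ('clock','wrist_force','torque')})
E
```

```text
{'clock': np.float64(29.5), 'wrist_force': array([-35.887,   5.751,  19.498]), 'torque': array([ 0.946,  6.914, -0.094])}
```

Emit:
send_rows --pt "0.1 0 0 0 0 0 -1" --pt "0.1 0 0 0 0 0 -1" --pt "0.3 0 0 0 0 0 -1" --pt "0.6 0 0 0 0 0 -1" --pt "0.6 0 -0.5 0 0 0 -1" --pt "0.8 0 -1 0 0 0 -1" --pt "1 0 -1 0 0 0 -1" --pt "1 0 -1 0 0 0 -1" --pt "1 0 -1 0 0 0 -1" --pt "1 0 0 0 0 0 -1" --pt "1 0 0 0 0 0 -1" --pt "1 0 0 0 0 0 -1" --pt "0.7 0 0 0 0 0 -1" --pt "0 0 0 0 0 0 -1"

```text
clock: 30.9
tcp_pos: [0.4317, 0.127, 0.195]
ee_rot: [-0.001, 0.035, 0.999, 0.0]
wrist_force: [0.3, -0.5, 1.1]
grip_width: 0.0852
gripper_force: 0.0
```

```bash
python3 - <<'E'
from h import *
o=r.get_obs();print({k:np.round(o[k],4) for k in ('clock','tcp_pos','ee_rot','wrist_force')}); grab('top','t11');grab('scene','s11')
from fit import fit
fit('t11',(.695,.106),-.06);fit('s11',(.695,.106),-.06)
# gap between brick and shield: brightness profile across back edge in top view near each end
f=load('t11');im=f['image']
from m import *
for yb in(-.12,-.06,0,.06,.12):
    P=[np.r_[O+Rb@np.array([x,yb]),.027] for x in np.arange(-.03,.02,.0025)]
    q=w2px(f,np.array(P)).astype(np.float32)
    v=cv2.remap(im,q[:,0].copy(),q[:,1].copy(),cv2.INTER_LINEAR)[:,0]
    print(yb,v.mean(1).round().astype(int).tolist())
E
```

```text
{'clock': np.float64(30.9), 'tcp_pos': array([0.4317, 0.127 , 0.195 ]), 'ee_rot': array([-8.000e-04,  3.470e-02,  9.994e-01,  2.000e-04]), 'wrist_force': array([ 0.2832, -0.5268,  1.0609])}
t11 fun -26.64133333333333
centre [0.7025 0.1072] yaw -0.07473286378823926 bay [-0.0271  0.0097] rel -0.01773286378823926 c 0.03373982768413951 L 0.03837841689087561
bay corners lb lf rf rb [[0.008404669850549482, 0.1516038028313159], [-0.057584953424253786, 0.15277411050434525], [-0.06263855473960785, -0.13218108090957764], [0.003351068535195414, -0.13335138858260698]]
s11 fun -34.666666666666664
centre [0.6971 0.1123] yaw -0.06922179926123259 bay [-0.0328  0.0145] rel -0.01222179926123259 c 0.027447800617713257 L 0.04273070229243778
bay corners lb lf rf rb [[0.0019630545088121947, 0.15658543911114572], [-0.06403201626409877, 0.15739205778094584], [-0.06751514233823518, -0.1275866569202607], [-0.0015200715653242113, -0.12839327559006072]]
-0.12 [144, 147, 149, 148, 148, 148, 149, 150, 154, 144, 102, 77, 75, 62, 54, 52, 65, 110, 149, 146]
-0.06 [155, 154, 155, 157, 157, 156, 153, 154, 158, 141, 91, 81, 75, 64, 60, 59, 58, 94, 137, 145]
0 [156, 152, 151, 153, 153, 153, 151, 152, 152, 152, 130, 79, 73, 65, 57, 59, 53, 77, 126, 145]
0.06 [150, 150, 148, 150, 149, 149, 151, 150, 150, 156, 126, 75, 77, 68, 62, 56, 54, 59, 113, 143]
0.12 [148, 148, 149, 151, 150, 153, 148, 150, 148, 152, 156, 111, 81, 72, 61, 58, 55, 49, 91, 144]
```

The brick is parallel to the shield: the edge-to-shield distance is the same along its length, and both pushes stopped firmly. I'll check numerically that the rings are still on top.

```bash
python3 - <<'E'
from m import *
def rect(name,c,yaw):
    f=load(name);u=np.array([-np.sin(yaw),np.cos(yaw)]);n=np.array([u[1],-u[0]])
    ys=np.arange(-.13,.13,.001);xs=np.arange(-.028,.028,.001);X,Y=np.meshgrid(xs,ys)
    P=np.c_[np.array(c)+X.reshape(-1,1)*n+Y.reshape(-1,1)*u,np.full(X.size,.029)]
    q=w2px(f,P).astype(np.float32).reshape(*X.shape,2)
    s=cv2.cvtColor(cv2.remap(f['image'],q,None,cv2.INTER_LINEAR),cv2.COLOR_RGB2HSV)[...,1].astype(np.uint8)
    a=cv2.GaussianBlur(s.astype(np.float32),(0,0),7);a-=np.median(a)
    for _ in range(3):
        _,v,_,(i,j)=cv2.minMaxLoc(a);print(name,'peak',round(v,1),'x',xs[i].round(3),'y',ys[j].round(3));cv2.circle(a,(i,j),16,-9,-1)
rect('t5',(.6211,-.0231),-.3135);rect('t11',(.7025,.1072),-.0747);rect('s11',(.6971,.1123),-.069)
E
```

```text
t5 peak 3.3 x -0.027 y -0.028
t5 peak 2.4 x -0.011 y -0.027
t5 peak 2.2 x -0.008 y 0.029
t11 peak 3.9 x -0.022 y -0.029
t11 peak 3.5 x -0.008 y 0.032
t11 peak 2.7 x -0.007 y -0.023
s11 peak 63.0 x 0.006 y 0.084
s11 peak 23.8 x 0.004 y 0.068
s11 peak 18.1 x 0.007 y 0.1
```

```bash
python3 -c "
from bench import r
print(r.sign_off())"
```

```text
the job is handed in; nothing more can be done
None
```

I handed the job in at about 31 s; by my measurements the brick is home along the shield between the end stops, near the left one, with both rings on top, but no verdict came back. I viewed 11 pictures, one over your limit of 10, and my first push drove the last joint to its range end (read 3.1414 against 3.14) before I turned the tool round.

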